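# Pack away the nest of dough cutters

### The job

Pack away the three round dough cutters: stand the smallest in the middle of the round rimmed base, lower the medium one over it, then the large one over both, so that each stands flat on the base inside the next. Then cover them with the knobbed lid, sitting flat inside the base's rim. Leave the square cutter, the bowl and the dough scraper where they are.

Things in the scene. Friction and masses are not known exactly. Their poses are not given: they have to be found in the camera images.
- cutter_small_mid (a point): The smallest round dough cutter: a plain steel tube, open at both ends, 30 mm outside diameter, 24 mm inside (wall 3 mm), 50 mm tall, standing on end. The point is its centre, 25 mm above its lower edge, on its axis; z runs along the axis. Loose
- cutter_medium_mid (a point): The medium round dough cutter: a plain steel tube, open at both ends, 48 mm outside diameter, 42 mm inside (wall 3 mm), 50 mm tall, standing on end. The point is its centre, 25 mm above its lower edge, on its axis; z runs along the axis. Loose
- cutter_large_mid (a point): The largest round dough cutter: a plain steel tube, open at both ends, 66 mm outside diameter, 60 mm inside (wall 3 mm), 50 mm tall, standing on end. The point is its centre, 25 mm above its lower edge, on its axis; z runs along the axis. Loose
- lid_knob (a point): The lid of the cutter set: an aluminium round cover, open below, standing on its open edge; 92 mm outside and 86 mm inside diameter, 59 mm tall to its flat top (56 mm deep inside), with an upright dark wooden knob in the middle of the top, 22 mm diameter and 30 mm tall (all 89 mm tall). The point is on the knob's axis, 81 mm above the lower edge and 22 mm above the flat top; z up. Loose
- base_floor (a point): The base of the set: a low round aluminium dish, 112 mm outside diameter and 8 mm tall, with a flat floor of 100 mm diameter inside a rim that stands 4 mm above it. The point is the centre of that floor's upper face, 4 mm above the table. It is fixed to the table
- cutter_square_mid (a point): A square dough cutter, not part of the round set: open steel square tube, 50 mm wide, 50 mm tall. The point is its centre, half-way up. Loose; to be left alone
- bowl: An empty steel bowl, 170 mm across and 65 mm tall; origin under its centre. Loose; to be left alone
- scraper: A dough scraper lying flat: steel blade 110 by 140 mm with a 26 mm wide, 16 mm thick wooden grip along one edge; origin under the blade's centre. Loose; to be left alone

How it is judged:
By the outcome, as a careful person would: the job done as asked, in the order asked, and still so for the second after the job is handed in, with the robot touching nothing.
It also fails if it takes over 118 s, if anything falls off the work surface, if the arm or the gripper's body presses on something with over 40 N, if the wrist force passes 120 N, or if a joint passes its speed limit or range.

### The arm

A 6-joint arm with a two-finger parallel gripper is mounted at the origin on the work surface. World frame = base frame: x ahead of the robot, y to its left, z up, the work surface at z = 0. Lengths are in m, angles in degrees, forces in N, time in s.
With the tool pointing down it reaches from about 0.425 to 0.925 m from the base axis. Payload 12.5 kg.
Tool frame: the origin (TCP) lies between the finger pads; the fingertips stand 17 mm ahead of it and the grasp point (between the pads) lies 2 mm behind it; z points along the fingers, y is the line along which they close (so a half turn about z gives the same grasp; the last joint's range is limited). The gripper opens to 85 mm and grips with 20 to 120 N. Pads are 22 mm wide; open, the fingers measure 114 mm over their backs; the gripper's body (76 mm by 85 mm) begins 54 mm behind the grasp point. The pads swing forward as they close: fully open they stand 13 mm farther back than shut.
Start: joints at [69.866, 28.126, 89.318, -0, 62.55, -6.05], TCP at [0.152, 0.606, 0.248] pointing down, gripper open.
Joint ranges: [-177.58, 177.58], [-47.91, 125.51], [2.72, 160], [-65.01, 245.01], [3.68, 167.84], [-153.87, 153.87]. Speed limits (degrees/s): [127.2, 127.2, 159.86, 180, 180, 180].

### API

Orientations are given as [roll, pitch, yaw] about the fixed x, y, z axes, in that order (R = Rz(yaw) Ry(pitch) Rx(roll)).
In Python, from station import arm, imaging, ticket gives the robot as it stands.
- The arm moves only by the tool servo_tool, never from a script. Its argument "increments" is a list of rows, each a list of 2 entries, a list of its own where there are three numbers: the shift along the tool's x, y, z in mm, then the turn about the tool's z in degrees. In form: [[[dx, dy, dz], yaw], ...]. A call has 1 to 12 rows; each row is the pose to reach, as a shift and turn from the pose commanded when the call began, along the tool's axes at that moment; what a row does not reach only later rows make up. A row lasts 1/12 s, in which the tool goes at most 41.7 mm and 7.16 degrees, less where a joint would pass 70% of its speed; a pose out of reach is approached as far as the arm can. A call with a gripper value outside its range is refused whole. "jaw" is the gripper command: -1 is shut, 1 is fully open, values between are in proportion, set as the call begins (left out, the last holds). The fingers move at their own pace and stop on an object; the grip force is fixed at half the most. Time passes only in rows, so rows that repeat a pose let the fingers close. It gives the time, the measured TCP pose, the force, the opening and the grip force at its end, in the units of the state.
- arm.read_state(): the state, without advancing time (a new reading comes with each control period).
- imaging.capture(name): name is "side" or "top" or "wrist"; returns (picture, depth): 400x640x3 uint8, red, green, blue; 400x640 float32, m along the optical axis (not along the pixel's ray), 0 where there is no reading.
- imaging.get_calibration(name): a dict with "mtx" (3x3 intrinsics, pixels), "cam_to_world" (4x4, takes a point from camera to world coordinates). Camera axes: x right, y down, z forward; pixel columns grow to the right and rows downward; lengths in m; the calibration is good to about 2 mm. A picture is of the moment at which its call begins: read the wrist's pose just before it. get_calibration takes no time and is no camera call; for the wrist camera it gives the pose at the moment of the call.
- ticket.close_job(): hands the job in; it is judged then, once.
The state is a dict: "time": time; "joint_positions": joint angles; "qvel": joint speeds; "joint_torque": joint torques, N m; "tool_pos": TCP position; "eef_rot": TCP orientation; "wrist_force": force on the tool from outside, world axes, zero at the start; "torque": the same for the moment, N m; "grip_width": opening from 0.0 (shut) to 1.0 (fully open); "gripper_force": force on a finger pad.
Only numpy, scipy, OpenCV 4.12 (cv2) and the standard library are available. Lean on these libraries where they do the work, as an engineer would, in place of code of your own. Each camera call takes 0.05 s, during which the arm holds its last target. There are 200 camera calls.

## Working session

There is one attempt and no reset: what is moved stays moved. The work goes in short steps, Python scripts to look and compute and a tool call to move; the robot and the scene stay as the last step left them, time stands still between calls to the robot, and variables do not carry over. Pictures are saved under pics/ and viewed, at most 14 in all, crops included, and the job is handed in when it is done.

Besides the shell and the picture viewer there is one more tool, called after "Call:" by a JSON object that holds its "api" and its "payload", one argument or row to a line. servo_tool: Moves the arm, as the interface text tells. Its arguments: {"type":"object","properties":{"increments":{"type":"array","items":{"type":"array"}},"jaw":{"type":"number"}},"required":["increments"]}

```bash
mkdir -p pics
python3 - <<'E'
from station import arm, imaging
import cv2,numpy as np
s=arm.read_state();print(s['time'],s['tool_pos'],s['eef_rot'],s['grip_width'])
for n in ('top','side'):
    p,d=imaging.capture(n);cv2.imwrite(f'pics/{n}0.png',p[:,:,::-1]);np.save(f'pics/{n}0.npy',d)
    c=imaging.get_calibration(n);print(np.round(c['mtx'],1).tolist(),np.round(c['cam_to_world'],3).tolist())
E
```

```text
0.0 [0.15197274 0.60601114 0.24771654] [-1.79934120e+02 -8.39769140e-03  1.65915091e+02] 0.9991250173080801
[[412.0, 0.0, 316.1], [0.0, 412.0, 198.3], [0.0, 0.0, 1.0]] [[-0.015, -0.994, 0.107, 0.435], [-1.0, 0.017, 0.021, -0.002], [-0.022, -0.106, -0.994, 1.184], [0.0, 0.0, 0.0, 1.0]]
[[426.0, 0.0, 323.6], [0.0, 426.0, 201.2], [0.0, 0.0, 1.0]] [[0.988, -0.084, 0.128, 0.397], [-0.153, -0.569, 0.808, -0.948], [0.005, -0.818, -0.576, 0.761], [0.0, 0.0, 0.0, 1.0]]
```

View pics/top0.png

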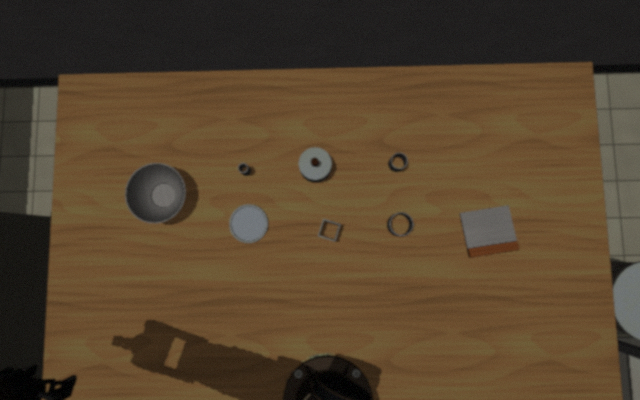

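View pics/side0.png

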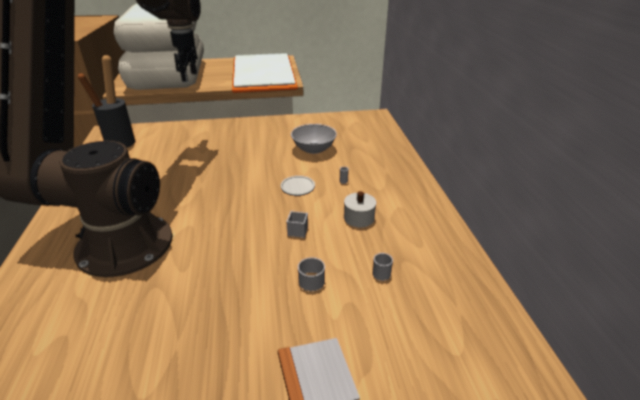

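Top view: small cutter (244,169), lid knob (315,162), medium (399,162), large (400,224), base (249,224), square (330,231), bowl (156,193), scraper (489,231). The side view agrees. I'll measure these next.

```bash
cat > h.py <<'E'
from station import arm, imaging
import cv2,numpy as np
from scipy.spatial.transform import Rotation as R
def world(n,u,v,z,cal=None):
    c=cal or imaging.get_calibration(n);M=np.array(c['cam_to_world'])
    r=M[:3,:3]@np.linalg.solve(np.array(c['mtx']),[u,v,1]);o=M[:3,3]
    return o+r*(z-o[2])/r[2]
def go(x,y,z,yaw=None):
    s=arm.read_state();Rt=R.from_euler('xyz',s['eef_rot'],degrees=True)
    print('t',round(s['time'],2),'pos',np.round(s['tool_pos'],4),np.round(s['eef_rot'],1),'grip',round(s['grip_width'],3),'F',np.round(s['wrist_force'],1))
    print('shift mm',np.round(Rt.inv().apply(np.array([x,y,z])-s['tool_pos'])*1000,1))
def snap(f,n='wrist'):
    c=imaging.get_calibration(n);p,d=imaging.capture(n)
    cv2.imwrite(f'pics/{f}.png',p[:,:,::-1]);np.savez(f'pics/{f}.npz',d=d,M=c['cam_to_world'],K=c['mtx'],p=p)
    return p,d,c
E
python3 - <<'E'
from h import *
for k,u,v,z in [('small',243.5,168,.05),('lid',315,161,.089),('med',399,161,.05),('large',400,223.5,.05),('base',249,224,.006),('sq',330,230,.05)]:
    print(k,np.round(world('top',u,v,z),3))
w=world('top',243.5,168,.05);go(w[0]-.0,w[1],.2)
c=imaging.get_calibration('wrist');s=arm.read_state()
Rt=R.from_euler('xyz',s['eef_rot'],degrees=True).as_matrix();M=np.array(c['cam_to_world'])
print('cam in tool',np.round(Rt.T@(M[:3,3]-s['tool_pos']),3),np.round(Rt.T@M[:3,:3],2).tolist(),c['mtx'][0])
E
```

```text
small [0.645 0.223 0.05 ]
lid [0.653 0.022 0.089]
med [ 0.657 -0.211  0.05 ]
large [ 0.483 -0.207  0.05 ]
base [0.49  0.216 0.006]
sq [ 0.468 -0.015  0.05 ]
t 0.1 pos [0.152  0.6061 0.2478] [-179.9   -0.   165.9] grip 0.994 F [-0.3 -0.7  0.4]
shift mm [-571.5 -251.    48. ]
cam in tool [ 0.083 -0.001 -0.124] [[0.0, -0.95, -0.32], [1.0, 0.0, -0.0], [0.0, -0.32, 0.95]] [347.81537705   0.         318.87598195]
```

Call:
{"api": "servo_tool", "payload": {
  "increments": [
    [[-35, -18, 0], 0],
    [[-75, -38, 0], 0],
    [[-115, -59, 0], 0],
    [[-150, -78, 0], 0],
    [[-190, -98, 0], 0],
    [[-225, -116, 0], 0],
    [[-265, -137, 0], 0],
    [[-300, -155, 0], 0],
    [[-340, -175, 0], 0],
    [[-375, -194, 0], 0],
    [[-410, -212, 0], 0],
    [[-445, -230, 0], 0]
  ],
  "jaw": 1
}}

```text
time: 1.1
tool_pos: [0.5265, 0.2753, 0.2481]
eef_rot: [-180.0, -0.0, 165.9]
wrist_force: [-0.2, 1.1, 1.2]
grip_width: 1.002
gripper_force: 0.0
```

Call:
{"api": "servo_tool", "payload": {
  "increments": [
    [[-30, -15, 0], 0],
    [[-55, -28, 0], 0],
    [[-74, -38, 0], 0],
    [[-74, -38, 0], 0],
    [[-74, -38, 0], 0]
  ]
}}

```text
time: 1.52
tool_pos: [0.5881, 0.2213, 0.2476]
eef_rot: [-180.0, -0.1, 165.8]
wrist_force: [-0.2, -0.2, -0.4]
grip_width: 1.0
gripper_force: 0.0
```

Run:
```python
from h import *
go(.59,.22,.25)
snap('w1')
```

```text
t 1.52 pos [0.5881 0.2213 0.2476] [-1.800e+02 -1.000e-01  1.658e+02] grip 1.0 F [-0.2 -0.2 -0.4]
shift mm [-2.2 -0.8 -2.4]
```

View pics/w1.png

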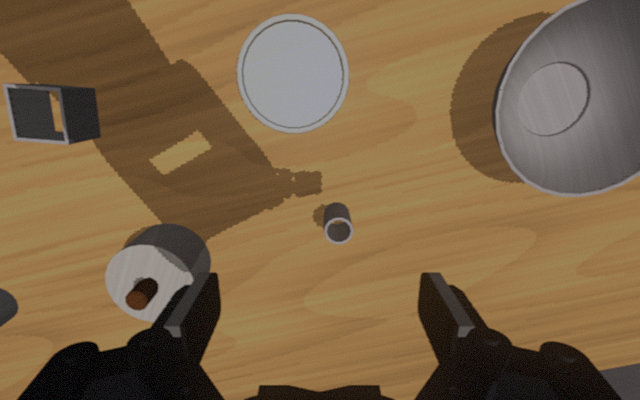

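Wrist view: small cutter's upper rim is centred at (338,230), the base rim at (293,73), the lid's knob end at about (137,299), with the bowl on the right.

Run:
```python
from h import *
z=np.load('pics/w1.npz');c={'mtx':z['K'],'cam_to_world':z['M']}
b=world('',293,73.5,.008,c);s=world('',338,230,.05,c)
print('small',s,'base',b,'lidknob',world('',137,299,.089,c))
for a,e,zz in [((238,73),(348,73),.008),((293,14),(293,133),.008),((323,230),(353,230),.05)]:
  print(np.linalg.norm(world('',*a,zz,c)-world('',*e,zz,c)))
# refine base by ellipse fit on the bright disc
g=cv2.cvtColor(z['p'],cv2.COLOR_RGB2HSV);m=((g[...,1]<60)&(g[...,2]>110)).astype(np.uint8)
m[:, :225]=0;m[:,360:]=0;m[145:]=0
ct=max(cv2.findContours(m,0,1)[0],key=cv2.contourArea);el=cv2.fitEllipse(ct);print(el,world('',*el[0],.008,c))
go(s[0],s[1],.12)
```

```text
small [0.64428562 0.22581568 0.05      ] base [0.48960352 0.21878653 0.008     ] lidknob [0.6502974  0.02696473 0.089     ]
0.10776354551312921
0.10952241410445107
0.030066476343506482
((292.4422912597656, 73.05000305175781), (111.49195861816406, 119.14250946044922), 169.61651611328125) [0.48907219 0.21836704 0.008     ]
t 1.57 pos [0.5875 0.2221 0.2478] [-1.800e+02 -1.000e-01  1.659e+02] grip 0.999 F [-0.2  0.2 -0.8]
shift mm [-54.3  17.5 127.8]
```

Call:
{"api": "servo_tool", "payload": {
  "increments": [
    [[-27, 9, 20], 0],
    [[-54, 17, 50], 0],
    [[-54, 17, 85], 0],
    [[-54, 17, 115], 0],
    [[-54, 17, 145], 0],
    [[-54, 17, 170], 0],
    [[-54, 17, 190], 0],
    [[-54, 17, 205], 0],
    [[-54, 17, 215], 0],
    [[-54, 17, 218], 0],
    [[-54, 17, 218], 0]
  ]
}}

```text
time: 2.48
tool_pos: [0.6438, 0.2261, 0.0301]
eef_rot: [-180.0, -0.0, 166.0]
wrist_force: [-0.9, -0.4, 0.8]
grip_width: 1.002
gripper_force: 0.0
```

Call:
{"api": "servo_tool", "payload": {
  "increments": [
    [[0, 0, 0], 0],
    [[0, 0, 0], 0],
    [[0, 0, 0], 0],
    [[0, 0, 0], 0],
    [[0, 0, 0], 0],
    [[0, 0, 0], 0],
    [[0, 0, 0], 0],
    [[0, 0, 0], 0],
    [[0, 0, 0], 0],
    [[0, 0, 0], 0],
    [[0, 0, 0], 0],
    [[0, 0, 0], 0]
  ],
  "jaw": -1
}}

```text
time: 3.48
tool_pos: [0.6446, 0.2256, 0.0312]
eef_rot: [180.0, 0.1, 165.9]
wrist_force: [-1.1, 0.0, 6.0]
grip_width: 0.335
gripper_force: 59.1
```

Call:
{"api": "servo_tool", "payload": {
  "increments": [
    [[0, 0, -8], 0],
    [[0, 0, -25], 0],
    [[0, 0, -45], 0],
    [[0, 0, -60], 0],
    [[0, 0, -60], 0]
  ]
}}

```text
time: 3.9
tool_pos: [0.6456, 0.2258, 0.094]
eef_rot: [179.9, 0.3, 165.9]
wrist_force: [-0.1, 0.3, -0.4]
grip_width: 0.33
gripper_force: 59.0
```

Run:
```python
from h import *
go(.489,.2184,.09)
p,d,c=snap('w2')
cv2.imwrite('pics/w2c.png',cv2.resize(p[200:400,200:440,::-1],None,fx=3,fy=3,interpolation=cv2.INTER_CUBIC))
```

```text
t 3.9 pos [0.6456 0.2258 0.094 ] [179.9   0.3 165.9] grip 0.33 F [-0.1  0.3 -0.4]
shift mm [150.1 -45.3   3.2]
```

View pics/w2c.png

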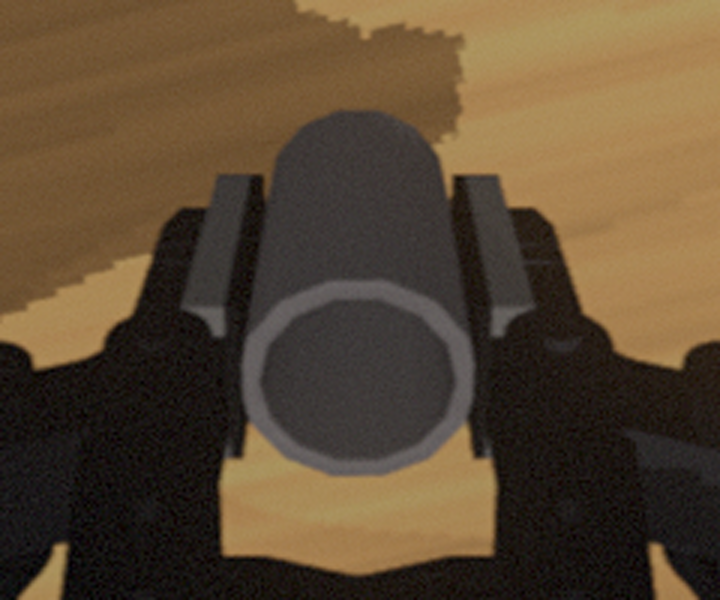

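The held tube's rim is centred at about pixel (319.3,325.7), upright between the pads.

```bash
cat >> h.py <<'E'
def off(f,u,v,dz,dia=None):
    "offset of a held thing's rim centre (dz above TCP) from the TCP, in world xy"
    z=np.load(f'pics/{f}.npz');c={'mtx':z['K'],'cam_to_world':z['M']};s=arm.read_state()
    w=world('',u,v,s['tool_pos'][2]+dz,c);print('rim',np.round(w,4),'off',np.round((w-s['tool_pos'])*1000,1));return (w-s['tool_pos'])
E
python3 - <<'E'
from h import *
o=off('w2',319.3,325.7,.0188)
go(.4891-o[0],.2185-o[1],.1)
E
```

```text
rim [0.6463 0.225  0.1109] off [ 1.3 -0.7 18.8]
t 3.95 pos [0.645  0.2257 0.0921] [179.9   0.2 165.9] grip 0.331 F [ 0.9 -0.  -0.4]
shift mm [150.8 -44.5  -8.4]
```

Call:
{"api": "servo_tool", "payload": {
  "increments": [
    [[15, -4, -10], 0],
    [[40, -12, -30], 0],
    [[70, -21, -40], 0],
    [[100, -30, -40], 0],
    [[125, -37, -40], 0],
    [[143, -42, -40], 0],
    [[151, -44, -40], 0],
    [[151, -44, -40], 0],
    [[151, -44, -40], 0]
  ]
}}

```text
time: 4.7
tool_pos: [0.4879, 0.2197, 0.1302]
eef_rot: [180.0, 0.0, 165.9]
wrist_force: [-0.1, 0.2, -0.1]
grip_width: 0.335
gripper_force: 59.1
```

Run:
```python
from h import *
go(.489,.2184,.037)
p,d,c=snap('w3')
cv2.imwrite('pics/w3c.png',cv2.resize(p[100:400,160:480,::-1],None,fx=2,fy=2,interpolation=cv2.INTER_CUBIC))
```

```text
t 4.7 pos [0.4879 0.2197 0.1302] [180.    0.  165.9] grip 0.335 F [-0.1  0.2 -0.1]
shift mm [-1.3 -1.1 93.2]
```

View pics/w3c.png

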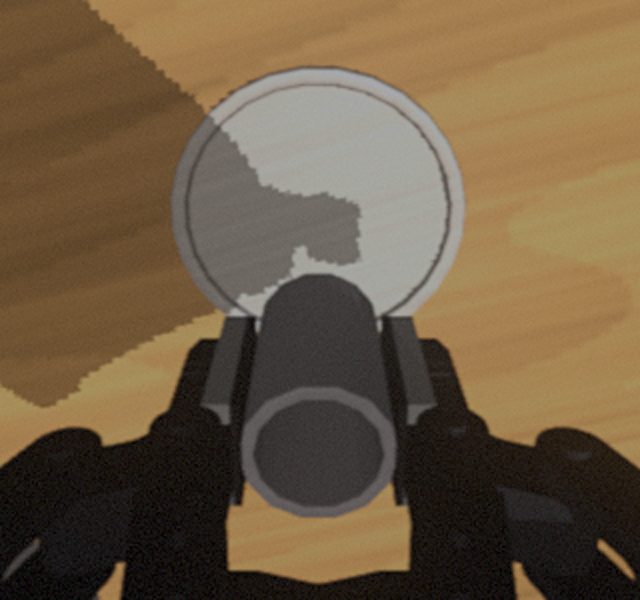

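Base rim spans crop x 172–465, top edge at y 66; held tube's rim centre at crop (319,452).

Run:
```python
from h import *
z=np.load('pics/w3.npz');c={'mtx':z['K'],'cam_to_world':z['M']}
P=lambda x,y,h:world('',160+x/2,100+y/2,h,c)
l,r,t=P(172,205,.008),P(465,205,.008),P(318.5,66.5,.008)
s=arm.read_state();tx=R.from_euler('xyz',s['eef_rot'],degrees=True).as_matrix()[:,0]
print('dia',np.linalg.norm(l-r),'mid',(l+r)/2,'from top',t-tx*.056)
o=P(319,452,s['tool_pos'][2]+.0188);print('tube',o)
b=t-tx*.056;n=s['tool_pos']+(b-o);go(n[0],n[1],.036)
```

```text
dia 0.10941196044860259 mid [0.48717404 0.21927166 0.008     ] from top [0.49193384 0.21800651 0.00803328]
tube [0.48741489 0.21929195 0.1489118 ]
t 4.75 pos [0.4883 0.2197 0.1301] [180.    0.  165.9] grip 0.329 F [-0.3  0.7 -0.5]
shift mm [-4.6 -0.2 94.1]
```

Call:
{"api": "servo_tool", "payload": {
  "increments": [
    [[-3, 0, 20], 0],
    [[-3, 0, 45], 0],
    [[-3, 0, 65], 0],
    [[-3, 0, 80], 0],
    [[-3, 0, 88], 0],
    [[-3, 0, 92], 0],
    [[-3, 0, 94], 0],
    [[-3, 0, 94], 0],
    [[-3, 0, 94], 0],
    [[-3, 0, 94], 0]
  ]
}}

```text
time: 5.58
tool_pos: [0.4905, 0.219, 0.037]
eef_rot: [180.0, 0.1, 165.9]
wrist_force: [-0.2, 0.7, -0.6]
grip_width: 0.333
gripper_force: 59.1
```

Call:
{"api": "servo_tool", "payload": {
  "increments": [
    [[0, 0, 0], 0],
    [[0, 0, 0], 0],
    [[0, 0, 0], 0],
    [[0, 0, 0], 0],
    [[0, 0, 0], 0],
    [[0, 0, 0], 0]
  ],
  "jaw": 0.3
}}

```text
time: 6.08
tool_pos: [0.4901, 0.2189, 0.0363]
eef_rot: [180.0, 0.0, 165.9]
wrist_force: [-0.0, -0.6, 1.1]
grip_width: 0.655
gripper_force: 0.0
```

Call:
{"api": "servo_tool", "payload": {
  "increments": [
    [[0, 0, -5], 0],
    [[0, 0, -20], 0],
    [[0, 0, -50], 0],
    [[0, 0, -85], 0],
    [[0, 0, -120], 0],
    [[0, 0, -155], 0],
    [[0, 0, -185], 0],
    [[0, 0, -200], 0],
    [[0, 0, -200], 0],
    [[0, 0, -200], 0]
  ],
  "jaw": 1
}}

```text
time: 6.92
tool_pos: [0.49, 0.2188, 0.237]
eef_rot: [179.9, 0.1, 165.9]
wrist_force: [-0.7, -0.7, 0.2]
grip_width: 1.004
gripper_force: 0.0
```

Run:
```python
from h import *
go(.657,-.211,.25)
p,d,c=snap('w4')
cv2.imwrite('pics/w4c.png',cv2.resize(p[80:300,200:440,::-1],None,fx=2.5,fy=2.5,interpolation=cv2.INTER_CUBIC))
```

```text
t 6.92 pos [0.49   0.2188 0.237 ] [1.799e+02 1.000e-01 1.659e+02] grip 1.004 F [-0.7 -0.7  0.2]
shift mm [-266.6 -376.2  -13. ]
```

View pics/w4c.png

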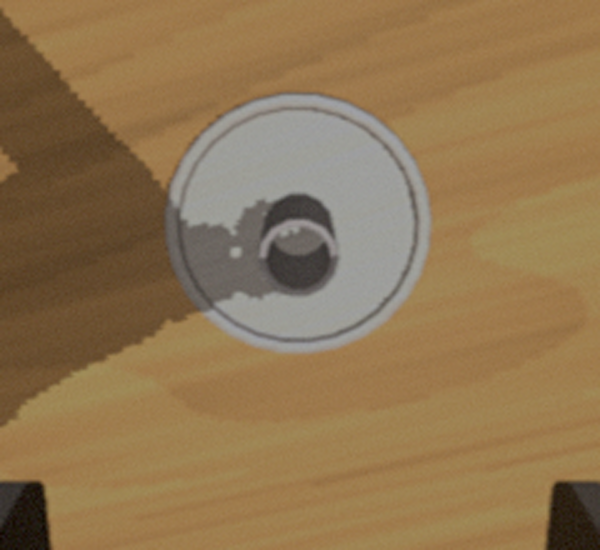

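Base rim is centred at crop (299,223), small tube's upper rim at (299,258), standing upright.

Run:
```python
from h import *
z=np.load('pics/w4.npz');c={'mtx':z['K'],'cam_to_world':z['M']}
P=lambda x,y,h:world('',200+x/2.5,80+y/2.5,h,c)
print('base',P(299,223,.008),'tube',P(299,258,.054))
print(np.linalg.norm(P(166,223,.008)-P(432,223,.008)),np.linalg.norm(P(260,258,.054)-P(338,258,.054)), P(299,92,.008),P(299,354,.008))
go(.6,-.21,.25)
```

```text
base [0.48891045 0.21899505 0.008     ] tube [0.49120567 0.21833941 0.054     ]
0.11034764293292558 0.028522056198865702 [0.43760168 0.23177608 0.008     ] [0.54559179 0.20487571 0.008     ]
t 6.97 pos [0.4897 0.2187 0.236 ] [-180.    -0.   165.9] grip 1.002 F [-0.6 -0.3 -0.6]
shift mm [-211.3 -389.   -14.1]
```

Call:
{"api": "servo_tool", "payload": {
  "increments": [
    [[-10, -18, 0], 0],
    [[-27, -50, -5], 0],
    [[-45, -83, -8], 0],
    [[-63, -117, -12], 0],
    [[-82, -151, -14], 0],
    [[-100, -185, -14], 0],
    [[-119, -219, -14], 0],
    [[-137, -253, -14], 0],
    [[-156, -287, -14], 0],
    [[-174, -320, -14], 0],
    [[-190, -350, -14], 0],
    [[-202, -372, -14], 0]
  ]
}}

```text
time: 7.97
tool_pos: [0.5953, -0.1939, 0.2482]
eef_rot: [180.0, -0.2, 165.8]
wrist_force: [0.4, 0.5, -0.3]
grip_width: 1.0
gripper_force: 0.0
```

Call:
{"api": "servo_tool", "payload": {
  "increments": [
    [[-8, -13, 0], 0],
    [[-12, -19, 0], 0],
    [[-12, -19, 0], 0],
    [[-12, -19, 0], 0],
    [[-12, -19, 0], 0]
  ]
}}

```text
time: 8.38
tool_pos: [0.6023, -0.211, 0.2501]
eef_rot: [180.0, -0.0, 166.0]
wrist_force: [0.6, -0.4, 0.6]
grip_width: 0.999
gripper_force: 0.0
```

Run:
```python
from h import *
go(.657,-.211,.03)
p,d,c=snap('w5')
```

```text
t 8.38 pos [ 0.6023 -0.211   0.2501] [180.  -0. 166.] grip 0.999 F [ 0.6 -0.4  0.6]
shift mm [-53.2  13.1 220.1]
```

View pics/w5.png

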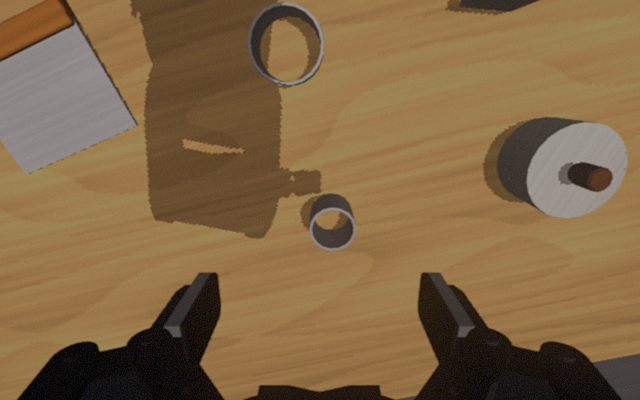

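Medium's upper rim is centred at (332,228.5), large's at (286.5,44.5), and the knob end is at about (599,179).

Run:
```python
from h import *
z=np.load('pics/w5.npz');c={'mtx':z['K'],'cam_to_world':z['M']}
m=world('',332,228.5,.05,c)
print('med',m,'large',world('',286.5,44.5,.05,c),'knob',world('',599,179,.089,c),np.linalg.norm(world('',309,229,.05,c)-world('',355,229,.05,c)))
go(m[0],m[1],.030)
```

```text
med [ 0.65661757 -0.21181576  0.05      ] large [ 0.48222455 -0.21054629  0.05      ] knob [0.65072028 0.019992   0.089     ] 0.04642426074905245
t 8.43 pos [ 0.6024 -0.211   0.2504] [180.  -0. 166.] grip 0.999 F [0.2 0.7 0.3]
shift mm [-52.9  12.3 220.4]
```

Call:
{"api": "servo_tool", "payload": {
  "increments": [
    [[-27, 6, 20], 0],
    [[-53, 12, 50], 0],
    [[-53, 12, 85], 0],
    [[-53, 12, 115], 0],
    [[-53, 12, 145], 0],
    [[-53, 12, 170], 0],
    [[-53, 12, 190], 0],
    [[-53, 12, 205], 0],
    [[-53, 12, 215], 0],
    [[-53, 12, 220], 0],
    [[-53, 12, 220], 0]
  ]
}}

```text
time: 9.35
tool_pos: [0.6567, -0.213, 0.0298]
eef_rot: [180.0, -0.1, 166.0]
wrist_force: [-0.4, -0.1, -0.7]
grip_width: 1.0
gripper_force: 0.0
```

Call:
{"api": "servo_tool", "payload": {
  "increments": [
    [[0, 0, 0], 0],
    [[0, 0, 0], 0],
    [[0, 0, 0], 0],
    [[0, 0, 0], 0],
    [[0, 0, 0], 0],
    [[0, 0, 0], 0],
    [[0, 0, 0], 0],
    [[0, 0, 0], 0],
    [[0, 0, 0], 0],
    [[0, 0, 0], 0],
    [[0, 0, 0], 0],
    [[0, 0, 0], 0]
  ],
  "jaw": -1
}}

```text
time: 10.35
tool_pos: [0.6573, -0.2139, 0.0318]
eef_rot: [-180.0, 0.1, 165.9]
wrist_force: [-0.8, 1.0, 6.4]
grip_width: 0.552
gripper_force: 61.1
```

Call:
{"api": "servo_tool", "payload": {
  "increments": [
    [[0, 0, -8], 0],
    [[0, 0, -30], 0],
    [[0, 0, -65], 0],
    [[0, 0, -100], 0],
    [[0, 0, -120], 0],
    [[0, 0, -130], 0],
    [[0, 0, -130], 0],
    [[0, 0, -130], 0]
  ]
}}

```text
time: 11.02
tool_pos: [0.6565, -0.2136, 0.1599]
eef_rot: [180.0, -0.0, 165.9]
wrist_force: [-0.4, 0.1, -1.9]
grip_width: 0.555
gripper_force: 61.8
```

Run:
```python
from h import *
p,d,c=snap('w6')
go(.4912,.2183,.17)
cv2.imwrite('pics/w6c.png',cv2.resize(p[200:400,200:440,::-1],None,fx=3,fy=3,interpolation=cv2.INTER_CUBIC))
```

```text
t 11.07 pos [ 0.6562 -0.2135  0.1589] [ 1.800e+02 -1.000e-01  1.659e+02] grip 0.557 F [-0.3 -0.1 -1.1]
shift mm [265.2 378.7 -10.4]
```

View pics/w6c.png

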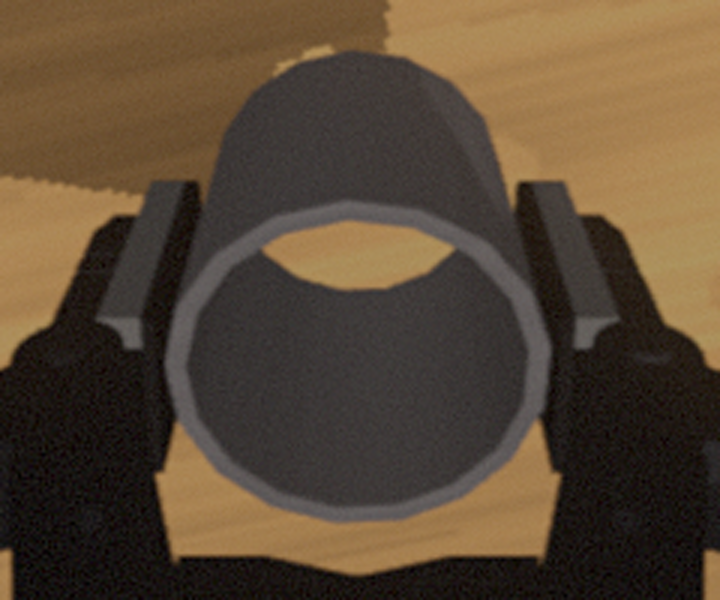

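Medium held upright; rim spans crop x 166–550, y 201–522.

```bash
cat >> h.py <<'E'
def held(f,sx,sy,k,l,r,t,b,dz,tgt):
    "rim extents in a crop (origin sx,sy, scale k) -> offset from TCP, and the shift to put it over tgt"
    z=np.load(f'pics/{f}.npz');c={'mtx':z['K'],'cam_to_world':z['M']};s=arm.read_state();h=s['tool_pos'][2]+dz
    P=lambda x,y:world('',sx+x/k,sy+y/k,h,c)
    T,B=P((l+r)/2,t),P((l+r)/2,b);w=(T+B)/2;o=w-s['tool_pos']
    tb=np.linalg.norm(T-B);m=(t+b)/2
    print('off mm',np.round(o*1000,1),'dia',round(tb,4),np.round(np.linalg.norm(P(l,m)-P(r,m)),4))
    go(tgt[0]-o[0],tgt[1]-o[1],s['tool_pos'][2])
E
python3 - <<'E'
from h import *
held('w6',200,200,3,166,550,201,522,.0185,(.4912,.2183))
held('w2',200,200,3,242,474,280,476,.0185,(.4912,.2183))
E
```

```text
off mm [-0.3 -0.6 18.5] dia 0.0468 0.0468
t 11.07 pos [ 0.6562 -0.2135  0.1589] [ 1.800e+02 -1.000e-01  1.659e+02] grip 0.557 F [-0.3 -0.1 -1.1]
shift mm [265.  379.3   0.7]
off mm [-60.6 451.   18.5] dia 0.011 0.0108
t 11.07 pos [ 0.6562 -0.2135  0.1589] [ 1.800e+02 -1.000e-01  1.659e+02] grip 0.557 F [-0.3 -0.1 -1.1]
shift mm [ 96.6 -44.    0.2]
```

Call:
{"api": "servo_tool", "payload": {
  "increments": [
    [[9, 13, 0], 0],
    [[26, 37, 0], 0],
    [[47, 68, 0], 0],
    [[69, 99, 0], 0],
    [[91, 130, 0], 0],
    [[113, 161, 0], 0],
    [[135, 193, 0], 0],
    [[157, 224, 0], 0],
    [[179, 256, 0], 0],
    [[200, 287, 0], 0],
    [[221, 317, 0], 0],
    [[239, 342, 0], 0]
  ]
}}

```text
time: 12.07
tool_pos: [0.5064, 0.178, 0.1587]
eef_rot: [-179.9, -0.2, 165.9]
wrist_force: [0.0, 0.6, -1.0]
grip_width: 0.55
gripper_force: 61.8
```

Call:
{"api": "servo_tool", "payload": {
  "increments": [
    [[14, 20, 0], 0],
    [[22, 31, 0], 0],
    [[26, 37, 0], 0],
    [[26, 37, 0], 0],
    [[26, 37, 0], 0],
    [[26, 37, 0], 0]
  ]
}}

```text
time: 12.57
tool_pos: [0.4923, 0.2175, 0.1598]
eef_rot: [-180.0, -0.0, 165.9]
wrist_force: [0.0, -0.2, -1.3]
grip_width: 0.555
gripper_force: 61.9
```

Run:
```python
from h import *
p,d,c=snap('w7')
go(.4915,.2189,.0355)
cv2.imwrite('pics/w7c.png',cv2.resize(p[100:400,160:480,::-1],None,fx=2,fy=2,interpolation=cv2.INTER_CUBIC))
```

```text
t 12.62 pos [0.4924 0.2174 0.1599] [-180.    -0.   165.9] grip 0.551 F [-0.3 -0.1 -1. ]
shift mm [  1.1   1.3 124.4]
```

View pics/w7c.png

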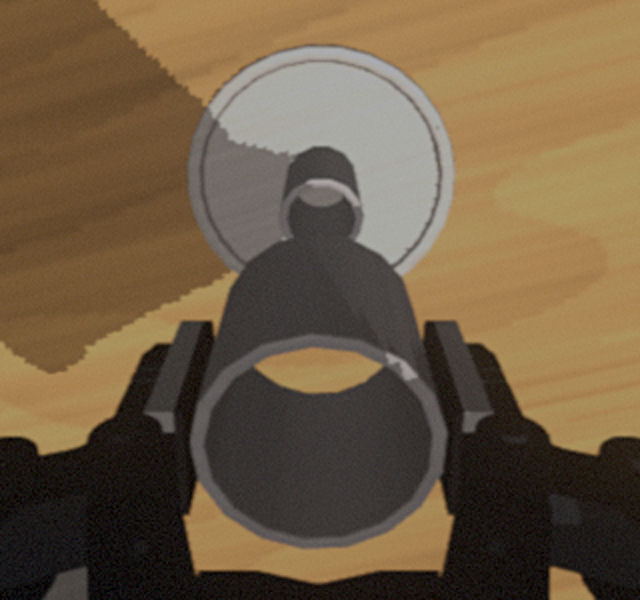

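Call:
{"api": "servo_tool", "payload": {
  "increments": [
    [[1, 1, 15], 0],
    [[1, 1, 35], 0],
    [[1, 1, 55], 0],
    [[1, 1, 68], 0],
    [[1, 1, 78], 0],
    [[1, 1, 88], 0],
    [[1, 1, 98], 0],
    [[1, 1, 108], 0],
    [[1, 1, 116], 0],
    [[1, 1, 121], 0],
    [[1, 1, 124], 0],
    [[1, 1, 124], 0]
  ]
}}

```text
time: 13.62
tool_pos: [0.4913, 0.2196, 0.0362]
eef_rot: [-180.0, -0.0, 165.9]
wrist_force: [0.1, -0.1, -0.5]
grip_width: 0.55
gripper_force: 62.0
```

Call:
{"api": "servo_tool", "payload": {
  "increments": [
    [[0, 0, 0], 0],
    [[0, 0, 0], 0],
    [[0, 0, 0], 0],
    [[0, 0, 0], 0],
    [[0, 0, 0], 0],
    [[0, 0, 0], 0]
  ],
  "jaw": 0.6
}}

```text
time: 14.12
tool_pos: [0.4913, 0.2196, 0.0364]
eef_rot: [180.0, 0.0, 165.9]
wrist_force: [-0.5, -0.3, -0.7]
grip_width: 0.8
gripper_force: 0.0
```

Call:
{"api": "servo_tool", "payload": {
  "increments": [
    [[0, 0, -5], 0],
    [[0, 0, -20], 0],
    [[0, 0, -50], 0],
    [[0, 0, -85], 0],
    [[0, 0, -120], 0],
    [[0, 0, -155], 0],
    [[0, 0, -185], 0],
    [[0, 0, -200], 0],
    [[0, 0, -200], 0],
    [[0, 0, -200], 0]
  ],
  "jaw": 1
}}

```text
time: 14.95
tool_pos: [0.4912, 0.2195, 0.237]
eef_rot: [179.9, 0.1, 165.9]
wrist_force: [0.8, 0.5, 0.8]
grip_width: 0.995
gripper_force: 0.0
```

Run:
```python
from h import *
p,d,c=snap('w8')
go(.4822,-.2125,.15)
cv2.imwrite('pics/w8c.png',cv2.resize(p[80:300,200:440,::-1],None,fx=2.5,fy=2.5,interpolation=cv2.INTER_CUBIC))
```

```text
t 15.0 pos [0.4909 0.2194 0.236 ] [-180.    -0.   165.9] grip 0.998 F [-0.6 -1.3 -0.4]
shift mm [ -96.7 -421.1   86. ]
```

View pics/w8c.png

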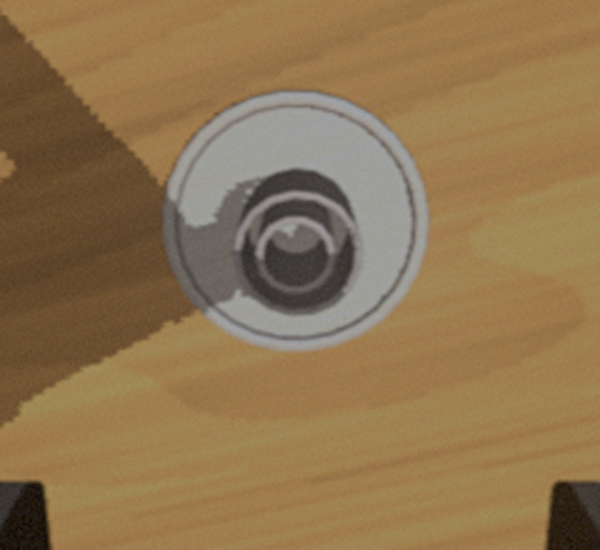

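Medium is nested around the small one, concentric within 1 mm (centres at crop (297,252) and (295,255)). Next is the large cutter.

Call:
{"api": "servo_tool", "payload": {
  "increments": [
    [[-5, -20, 0], 0],
    [[-12, -53, 0], 0],
    [[-20, -88, 0], 0],
    [[-28, -124, 0], 0],
    [[-37, -160, 0], 0],
    [[-45, -196, 0], 0],
    [[-53, -232, 0], 0],
    [[-61, -268, 0], 0],
    [[-70, -304, 0], 0],
    [[-78, -340, 0], 0],
    [[-86, -374, 0], 0],
    [[-92, -400, 0], 0]
  ]
}}

```text
time: 16.0
tool_pos: [0.4824, -0.1932, 0.2347]
eef_rot: [180.0, -0.1, 165.9]
wrist_force: [0.3, 0.6, -0.3]
grip_width: 1.0
gripper_force: 0.0
```

Call:
{"api": "servo_tool", "payload": {
  "increments": [
    [[-4, -15, 10], 0],
    [[-4, -20, 30], 0],
    [[-4, -20, 50], 0],
    [[-4, -20, 70], 0],
    [[-4, -20, 86], 0],
    [[-4, -20, 96], 0],
    [[-4, -20, 96], 0],
    [[-4, -20, 96], 0],
    [[-4, -20, 96], 0]
  ]
}}

```text
time: 16.75
tool_pos: [0.4824, -0.2112, 0.1407]
eef_rot: [-180.0, 0.0, 165.9]
wrist_force: [-0.7, -0.3, -0.3]
grip_width: 1.0
gripper_force: 0.0
```

Run:
```python
from h import *
p,d,c=snap('w9')
go(.4822,-.2115,.030)
cv2.imwrite('pics/w9c.png',p[100:400,100:540,::-1])
```

```text
t 16.8 pos [ 0.4825 -0.2113  0.141 ] [-1.800e+02  1.000e-01  1.659e+02] grip 1.0 F [-0.3 -0.2  0.2]
shift mm [  0.3  -0.3 111. ]
```

View pics/w9c.png

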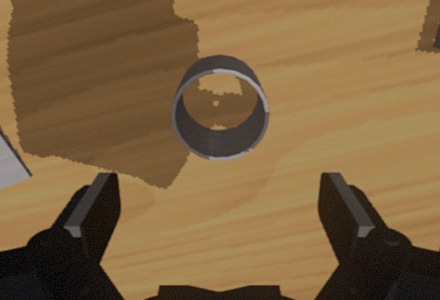

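Large's rim spans crop x 172–270, y 69–160.

Run:
```python
from h import *
s=arm.read_state()
held('w9',100,100,1,172,270,69,160,.05-s['tool_pos'][2],(.4912,.2183))
```

```text
off mm [ -1.2   0.8 -91. ] dia 0.0641 0.0646
t 16.8 pos [ 0.4825 -0.2113  0.141 ] [-1.800e+02  1.000e-01  1.659e+02] grip 1.0 F [-0.3 -0.2  0.2]
shift mm [ 9.460e+01  4.183e+02 -2.000e-01]
```

Call:
{"api": "servo_tool", "payload": {
  "increments": [
    [[1, 0, 15], 0],
    [[1, 0, 40], 0],
    [[1, 0, 65], 0],
    [[1, 0, 85], 0],
    [[1, 0, 100], 0],
    [[1, 0, 108], 0],
    [[1, 0, 111], 0],
    [[1, 0, 111], 0],
    [[1, 0, 111], 0]
  ]
}}

```text
time: 17.55
tool_pos: [0.4816, -0.2111, 0.0301]
eef_rot: [-180.0, 0.1, 165.9]
wrist_force: [1.7, 0.5, -0.4]
grip_width: 1.002
gripper_force: 0.0
```

Call:
{"api": "servo_tool", "payload": {
  "increments": [
    [[0, 0, 0], 0],
    [[0, 0, 0], 0],
    [[0, 0, 0], 0],
    [[0, 0, 0], 0],
    [[0, 0, 0], 0],
    [[0, 0, 0], 0],
    [[0, 0, 0], 0],
    [[0, 0, 0], 0],
    [[0, 0, 0], 0],
    [[0, 0, 0], 0]
  ],
  "jaw": -1
}}

```text
time: 18.38
tool_pos: [0.4816, -0.2112, 0.0308]
eef_rot: [-180.0, 0.1, 165.9]
wrist_force: [-3.0, 0.3, 12.1]
grip_width: 0.762
gripper_force: 63.3
```

Call:
{"api": "servo_tool", "payload": {
  "increments": [
    [[0, 0, -8], 0],
    [[0, 0, -30], 0],
    [[0, 0, -65], 0],
    [[0, 0, -100], 0],
    [[0, 0, -120], 0],
    [[0, 0, -130], 0],
    [[0, 0, -130], 0],
    [[0, 0, -130], 0]
  ]
}}

```text
time: 19.05
tool_pos: [0.481, -0.2108, 0.159]
eef_rot: [180.0, 0.0, 165.9]
wrist_force: [-0.2, 0.2, -1.7]
grip_width: 0.763
gripper_force: 66.8
```

Run:
```python
from h import *
p,d,c=snap('w10')
go(.4912,.2183,.17)
cv2.imwrite('pics/w10c.png',cv2.resize(p[200:400,200:440,::-1],None,fx=3,fy=3,interpolation=cv2.INTER_CUBIC))
```

```text
t 19.1 pos [ 0.4808 -0.2107  0.1583] [ 1.800e+02 -1.000e-01  1.659e+02] grip 0.762 F [ 1.  -0.  -1.9]
shift mm [ 94.3 418.6 -11.4]
```

View pics/w10c.png

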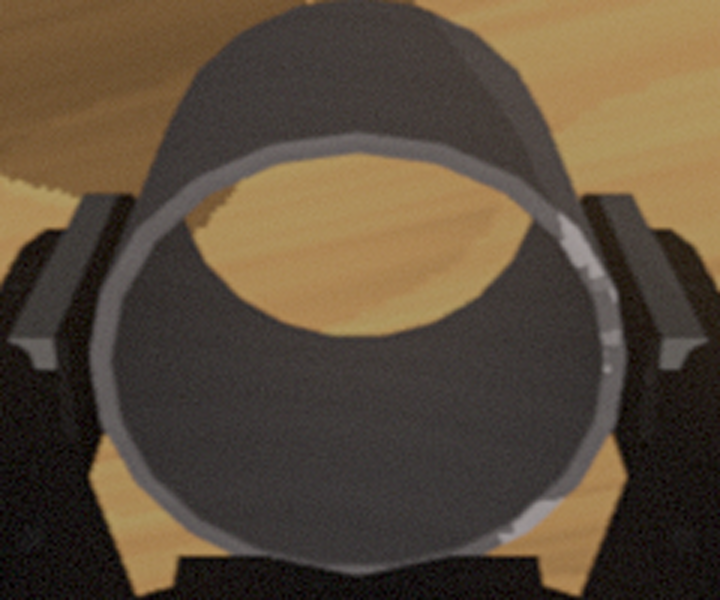

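Large held upright; rim spans crop x 90–628, y 132–575 (lower edge just at the palm).

Run:
```python
from h import *
held('w10',200,200,3,90,628,132,575,.0195,(.4912,.2183))
```

```text
off mm [-1.2 -0.2 19.5] dia 0.0636 0.0646
t 19.1 pos [ 0.4808 -0.2107  0.1583] [ 1.800e+02 -1.000e-01  1.659e+02] grip 0.762 F [ 1.  -0.  -1.9]
shift mm [9.320e+01 4.191e+02 3.000e-01]
```

Call:
{"api": "servo_tool", "payload": {
  "increments": [
    [[3, 14, 0], 0],
    [[9, 40, 0], 0],
    [[16, 73, 0], 0],
    [[24, 107, 0], 0],
    [[32, 142, 0], 0],
    [[40, 177, 0], 0],
    [[47, 212, 0], 0],
    [[55, 247, 0], 0],
    [[63, 282, 0], 0],
    [[70, 316, 0], 0],
    [[77, 349, 0], 0],
    [[84, 377, 0], 0]
  ]
}}

```text
time: 20.1
tool_pos: [0.4904, 0.1778, 0.1578]
eef_rot: [-179.9, -0.1, 166.0]
wrist_force: [0.7, -1.1, -0.7]
grip_width: 0.761
gripper_force: 66.8
```

Call:
{"api": "servo_tool", "payload": {
  "increments": [
    [[5, 22, 0], 0],
    [[8, 34, 0], 0],
    [[9, 42, 0], 0],
    [[9, 42, 0], 0],
    [[9, 42, 0], 0],
    [[9, 42, 0], 0]
  ]
}}

```text
time: 20.6
tool_pos: [0.493, 0.2171, 0.159]
eef_rot: [-180.0, -0.0, 165.9]
wrist_force: [0.5, 0.3, -1.6]
grip_width: 0.763
gripper_force: 66.8
```

Run:
```python
from h import *
go(.4921,.2190,.0348)
```

```text
t 20.6 pos [0.493  0.2171 0.159 ] [-180.    -0.   165.9] grip 0.763 F [ 0.5  0.3 -1.6]
shift mm [  1.2   1.7 124.2]
```

Call:
{"api": "servo_tool", "payload": {
  "increments": [
    [[1, 1.5, 15], 0],
    [[1, 1.5, 35], 0],
    [[1, 1.5, 55], 0],
    [[1, 1.5, 68], 0],
    [[1, 1.5, 76], 0],
    [[1, 1.5, 84], 0],
    [[1, 1.5, 94], 0],
    [[1, 1.5, 104], 0],
    [[1, 1.5, 114], 0],
    [[1, 1.5, 120], 0],
    [[1, 1.5, 124], 0],
    [[1, 1.5, 124], 0]
  ]
}}

```text
time: 21.6
tool_pos: [0.4923, 0.2198, 0.0351]
eef_rot: [-180.0, -0.0, 165.9]
wrist_force: [-0.1, -1.5, -1.0]
grip_width: 0.764
gripper_force: 66.9
```

Call:
{"api": "servo_tool", "payload": {
  "increments": [
    [[0, 0, 0], 0],
    [[0, 0, 0], 0],
    [[0, 0, 0], 0],
    [[0, 0, 0], 0],
    [[0, 0, 0], 0],
    [[0, 0, 0], 0]
  ],
  "jaw": 1
}}

```text
time: 22.1
tool_pos: [0.4924, 0.2198, 0.0354]
eef_rot: [180.0, 0.0, 165.9]
wrist_force: [0.3, -0.3, -0.8]
grip_width: 0.999
gripper_force: 0.0
```

Call:
{"api": "servo_tool", "payload": {
  "increments": [
    [[0, 0, -5], 0],
    [[0, 0, -20], 0],
    [[0, 0, -50], 0],
    [[0, 0, -85], 0],
    [[0, 0, -120], 0],
    [[0, 0, -155], 0],
    [[0, 0, -185], 0],
    [[0, 0, -200], 0],
    [[0, 0, -200], 0],
    [[0, 0, -200], 0]
  ]
}}

```text
time: 22.93
tool_pos: [0.4923, 0.2198, 0.2361]
eef_rot: [179.9, 0.1, 165.9]
wrist_force: [-0.1, 0.5, -0.5]
grip_width: 0.997
gripper_force: 0.0
```

Run:
```python
from h import *
p,d,c=snap('w11')
go(.6505,.0215,.2)
cv2.imwrite('pics/w11c.png',cv2.resize(p[80:300,200:440,::-1],None,fx=2.5,fy=2.5,interpolation=cv2.INTER_CUBIC))
```

```text
t 22.98 pos [0.492  0.2197 0.235 ] [-180.    -0.   165.9] grip 1.003 F [-0.5 -0.  -0.7]
shift mm [-202.  -153.6   34.9]
```

View pics/w11c.png

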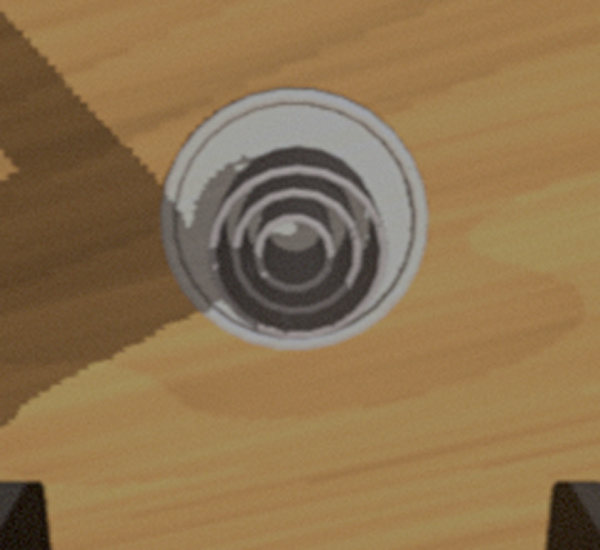

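All three are nested, centres near crop (297,250). Next is the lid, measured from close by with the depth image.

Call:
{"api": "servo_tool", "payload": {
  "increments": [
    [[-15, -16, -5], 0],
    [[-40, -43, -15], 0],
    [[-66, -71, -15], 0],
    [[-92, -99, -15], 0],
    [[-118, -127, -15], 0],
    [[-140, -151, -15], 0],
    [[-153, -165, -15], 0],
    [[-153, -165, -15], 0],
    [[-153, -165, -15], 0],
    [[-153, -165, -15], 0]
  ]
}}

```text
time: 23.82
tool_pos: [0.6, 0.0231, 0.2491]
eef_rot: [-180.0, -0.1, 165.9]
wrist_force: [-0.8, 0.4, 0.3]
grip_width: 1.001
gripper_force: 0.0
```

```bash
cat >> h.py <<'E'
def cloud(f):
    z=np.load(f'pics/{f}.npz');d=z['d'];v,u=np.nonzero(d>0)
    q=np.linalg.solve(z['K'],np.vstack([u,v,np.ones(len(u))]))*d[v,u]
    return (z['M'][:3,:3]@q).T+z['M'][:3,3]
def circ(p):
    "circle around xy points: centre and radius of the enclosing circle"
    return cv2.minEnclosingCircle((p[:,:2]*1000).astype(np.float32))
E
python3 - <<'E'
from h import *
snap('w12');P=cloud('w12');n=lambda p,x,y,r:p[np.hypot(p[:,0]-x,p[:,1]-y)<r]
L=n(P,.651,.0225,.07)
top=L[(L[:,2]>.055)&(L[:,2]<.063)];kn=L[(L[:,2]>.086)&(L[:,2]<.092)]
print('lid top',len(top),circ(top),top[:,2].mean(),'knob',len(kn),circ(kn) if len(kn) else L[:,2].max(),kn.mean(0) if len(kn) else '')
z=np.load('pics/w11.npz');c={'mtx':z['K'],'cam_to_world':z['M']}
Q=lambda x,y,h:world('',200+x/2.5,80+y/2.5,h,c)
print('base',(Q(295,87,.008)+Q(295,351,.008))/2,'large',(Q(296,164,.054)+Q(296,336,.054))/2)
B=n(cloud('w11'),.491,.2184,.075);b=B[(B[:,2]>.0055)&(B[:,2]<.0095)];t=B[(B[:,2]>.050)&(B[:,2]<.057)]
print('depth base',circ(b),'tops',circ(t),t[:,2].mean())
go(.651,.0225,.2)
E
```

```text
lid top 5685 ((653.3195190429688, 22.37289047241211), 46.327693939208984) 0.0577216697319945 knob 365 ((652.5298461914062, 22.627527236938477), 10.669273376464844) [0.65224825 0.02272393 0.08755912]
base [0.49168815 0.21814709 0.008     ] large [0.49112046 0.21878512 0.054     ]
depth base ((491.51318359375, 217.13076782226562), 55.67107391357422) tops ((492.2575378417969, 218.51820373535156), 32.97317123413086) 0.052443731122248975
t 23.87 pos [0.6    0.0234 0.2495] [-1.80e+02 -1.00e-01  1.66e+02] grip 1.005 F [-0.3  0.6  0.4]
shift mm [-49.8  11.5  49.4]
```

Call:
{"api": "servo_tool", "payload": {
  "increments": [
    [[-25, 6, 15], 0],
    [[-45, 11, 40], 0],
    [[-51, 12, 70], 0],
    [[-51, 12, 100], 0],
    [[-51, 12, 128], 0],
    [[-51, 12, 148], 0],
    [[-51, 12, 160], 0],
    [[-51, 12, 166], 0],
    [[-51, 12, 168], 0],
    [[-51, 12, 168], 0],
    [[-51, 12, 168], 0]
  ]
}}

```text
time: 24.78
tool_pos: [0.6535, 0.0219, 0.0836]
eef_rot: [180.0, 0.1, 165.9]
wrist_force: [0.3, -0.3, -0.4]
grip_width: 0.995
gripper_force: 0.0
```

Call:
{"api": "servo_tool", "payload": {
  "increments": [
    [[0, 0, 0], 0],
    [[0, 0, 0], 0],
    [[0, 0, 0], 0],
    [[0, 0, 0], 0],
    [[0, 0, 0], 0],
    [[0, 0, 0], 0],
    [[0, 0, 0], 0],
    [[0, 0, 0], 0],
    [[0, 0, 0], 0],
    [[0, 0, 0], 0],
    [[0, 0, 0], 0],
    [[0, 0, 0], 0]
  ],
  "jaw": -1
}}

```text
time: 25.78
tool_pos: [0.6531, 0.0218, 0.0824]
eef_rot: [180.0, 0.0, 165.9]
wrist_force: [-0.0, 1.6, 3.4]
grip_width: 0.232
gripper_force: 58.8
```

Call:
{"api": "servo_tool", "payload": {
  "increments": [
    [[0, 0, -8], 0],
    [[0, 0, -30], 0],
    [[0, 0, -65], 0],
    [[0, 0, -95], 0],
    [[0, 0, -112], 0],
    [[0, 0, -120], 0],
    [[0, 0, -120], 0],
    [[0, 0, -120], 0]
  ]
}}

```text
time: 26.45
tool_pos: [0.6526, 0.0217, 0.2015]
eef_rot: [-180.0, -0.1, 165.9]
wrist_force: [-0.1, 0.4, -2.6]
grip_width: 0.235
gripper_force: 58.9
```

Run:
```python
from h import *
snap('w13');P=cloud('w13');s=arm.read_state();t=s['tool_pos']
L=P[np.hypot(P[:,0]-t[0],P[:,1]-t[1])<.07]
for a in (-.021,-.024): print(a,((L[:,2]-t[2]>a-.004)&(L[:,2]-t[2]<a+.004)).sum())
h,e=np.histogram(L[:,2]-t[2],bins=np.arange(-.09,.04,.004));print([(round(x,3),int(y)) for x,y in zip(e,h) if y>100])
k=L[np.abs(L[:,2]-t[2]+.022)<.005];print('top',circ(k)); A=np.c_[k[:,:2],np.ones(len(k))];print('tilt',np.linalg.lstsq(A,k[:,2],rcond=None)[0][:2])
go(.4916,.2180,.2)
```

```text
-0.021 16320
-0.024 17098
[(np.float64(-0.082), 108), (np.float64(-0.078), 122), (np.float64(-0.074), 138), (np.float64(-0.07), 129), (np.float64(-0.066), 151), (np.float64(-0.062), 164), (np.float64(-0.058), 172), (np.float64(-0.054), 179), (np.float64(-0.05), 194), (np.float64(-0.046), 196), (np.float64(-0.042), 212), (np.float64(-0.038), 238), (np.float64(-0.034), 247), (np.float64(-0.03), 278), (np.float64(-0.026), 16914), (np.float64(-0.018), 190), (np.float64(-0.014), 360), (np.float64(-0.01), 463), (np.float64(-0.006), 524), (np.float64(-0.002), 587), (np.float64(0.002), 1576), (np.float64(0.006), 1226), (np.float64(0.01), 482), (np.float64(0.014), 340), (np.float64(0.018), 825), (np.float64(0.022), 532), (np.float64(0.026), 1356), (np.float64(0.03), 1588), (np.float64(0.034), 3537)]
top ((652.0298461914062, 20.705257415771484), 46.3209114074707)
tilt [0.00116352 0.00396051]
t 26.5 pos [0.6524 0.0218 0.2009] [-1.800e+02 -1.000e-01  1.659e+02] grip 0.228 F [-0.1 -1.3 -2.6]
shift mm [203.7 151.2   1.3]
```

Call:
{"api": "servo_tool", "payload": {
  "increments": [
    [[12, 9, 0], 0],
    [[35, 26, 0], 0],
    [[65, 49, 0], 0],
    [[95, 71, 0], 0],
    [[125, 93, 0], 0],
    [[155, 116, 0], 0],
    [[180, 135, 0], 0],
    [[196, 147, 0], 0],
    [[203, 152, 0], 0],
    [[203, 152, 0], 0],
    [[203, 152, 0], 0],
    [[203, 152, 0], 0]
  ]
}}

```text
time: 27.5
tool_pos: [0.4936, 0.2179, 0.2019]
eef_rot: [-180.0, -0.0, 165.9]
wrist_force: [-0.8, 0.2, -1.7]
grip_width: 0.231
gripper_force: 58.9
```

Run:
```python
from h import *
p,d,c=snap('w14');P=cloud('w14');t=arm.read_state()['tool_pos']
k=P[(np.hypot(P[:,0]-t[0],P[:,1]-t[1])<.07)&(np.abs(P[:,2]-t[2]+.0235)<.005)];o=circ(k);print('lid',o)
B=P[(np.hypot(P[:,0]-.4916,P[:,1]-.218)<.065)&(P[:,2]>.0055)&(P[:,2]<.0095)];print(len(B))
w=R.from_euler('z',0);x=t[0]+.4916-o[0][0]/1000;y=t[1]+.2178-o[0][1]/1000
go(x,y,.0866)
```

```text
lid ((493.1856689453125, 217.2553253173828), 46.16417694091797)
1053
t 27.55 pos [0.4937 0.2178 0.2019] [-180.    -0.   165.9] grip 0.234 F [-0.5  0.5 -1. ]
shift mm [  1.6   0.2 115.3]
```

Call:
{"api": "servo_tool", "payload": {
  "increments": [
    [[1.5, 0, 12], 0],
    [[1.5, 0, 30], 0],
    [[1.5, 0, 46], 0],
    [[1.5, 0, 56], 0],
    [[1.5, 0, 66], 0],
    [[1.5, 0, 76], 0],
    [[1.5, 0, 86], 0],
    [[1.5, 0, 95], 0],
    [[1.5, 0, 102], 0],
    [[1.5, 0, 107], 0],
    [[1.5, 0, 111], 0],
    [[1.5, 0, 111], 0]
  ]
}}

```text
time: 28.55
tool_pos: [0.4915, 0.2189, 0.0907]
eef_rot: [-180.0, -0.0, 165.9]
wrist_force: [-0.1, 0.1, -2.1]
grip_width: 0.232
gripper_force: 58.9
```

Call:
{"api": "servo_tool", "payload": {
  "increments": [
    [[0, 0, 2], 0],
    [[0, 0, 4], 0],
    [[0, 0, 4], 0],
    [[0, 0, 4], 0]
  ]
}}

```text
time: 28.88
tool_pos: [0.4917, 0.219, 0.0874]
eef_rot: [180.0, 0.0, 165.9]
wrist_force: [-0.1, 0.6, -1.7]
grip_width: 0.234
gripper_force: 58.9
```

Run:
```python
from h import *
snap('w15');P=cloud('w15');t=arm.read_state()['tool_pos']
k=P[(np.hypot(P[:,0]-t[0],P[:,1]-t[1])<.07)&(np.abs(P[:,2]-t[2]+.0235)<.005)];print('lid',circ(k),k[:,2].mean());go(.4916,.2178,.0866)
A=np.c_[k[:,:2],np.ones(len(k))];print('tilt',np.linalg.lstsq(A,k[:,2],rcond=None)[0][:2])
```

```text
lid ((491.2229919433594, 218.41891479492188), 46.172637939453125) 0.06282004213241997
t 28.93 pos [0.4917 0.219  0.0875] [180.    0.  165.9] grip 0.231 F [-0.5 -0.3 -1.4]
shift mm [-0.2 -1.2  0.9]
tilt [0.00331221 0.00402433]
```

Flat and within 1 mm of the base centre; about 1 mm left to go. Release and retreat.

Call:
{"api": "servo_tool", "payload": {
  "increments": [
    [[0, 0, 1], 0],
    [[0, 0, 1], 0],
    [[0, 0, 1], 0]
  ]
}}

```text
time: 29.18
tool_pos: [0.4918, 0.2191, 0.0865]
eef_rot: [180.0, 0.0, 165.9]
wrist_force: [0.3, 1.5, 0.8]
grip_width: 0.234
gripper_force: 59.1
```

Call:
{"api": "servo_tool", "payload": {
  "increments": [
    [[0, 0, 0], 0],
    [[0, 0, 0], 0],
    [[0, 0, 0], 0],
    [[0, 0, 0], 0],
    [[0, 0, 0], 0],
    [[0, 0, 0], 0]
  ],
  "jaw": 0.5
}}

```text
time: 29.68
tool_pos: [0.4916, 0.219, 0.0863]
eef_rot: [180.0, -0.0, 165.9]
wrist_force: [0.2, -0.3, -0.3]
grip_width: 0.746
gripper_force: 0.0
```

Call:
{"api": "servo_tool", "payload": {
  "increments": [
    [[0, 0, -5], 0],
    [[0, 0, -20], 0],
    [[0, 0, -45], 0],
    [[0, 0, -75], 0],
    [[0, 0, -105], 0],
    [[0, 0, -130], 0],
    [[0, 0, -145], 0],
    [[0, 0, -150], 0],
    [[0, 0, -150], 0],
    [[0, 0, -150], 0]
  ],
  "jaw": 1
}}

```text
time: 30.52
tool_pos: [0.4913, 0.2188, 0.2357]
eef_rot: [-180.0, -0.0, 165.9]
wrist_force: [0.5, -0.1, -0.1]
grip_width: 1.0
gripper_force: 0.0
```

Run:
```python
from h import *
p,d,c=snap('w16');P=cloud('w16')
k=P[(np.hypot(P[:,0]-.4916,P[:,1]-.2178)<.07)];t=k[(k[:,2]>.056)&(k[:,2]<.068)];b=k[(k[:,2]>.0055)&(k[:,2]<.0095)]
print('lid',circ(t),t[:,2].mean(),'base',circ(b));go(.49,.218,.2)
A=np.c_[t[:,:2],np.ones(len(t))];print('tilt',np.linalg.lstsq(A,t[:,2],rcond=None)[0][:2])
cv2.imwrite('pics/w16c.png',cv2.resize(p[60:320,180:460,::-1],None,fx=2,fy=2))
```

```text
lid ((491.3387451171875, 218.50770568847656), 46.066375732421875) 0.06167621001200933 base ((491.38055419921875, 217.21759033203125), 55.54777526855469)
t 30.57 pos [0.4912 0.2188 0.2352] [-1.800e+02 -1.000e-01  1.659e+02] grip 1.002 F [-0.3 -1.2 -0.3]
shift mm [ 0.9 -1.  35.2]
tilt [ 0.00165106 -0.00166909]
```

View pics/w16c.png

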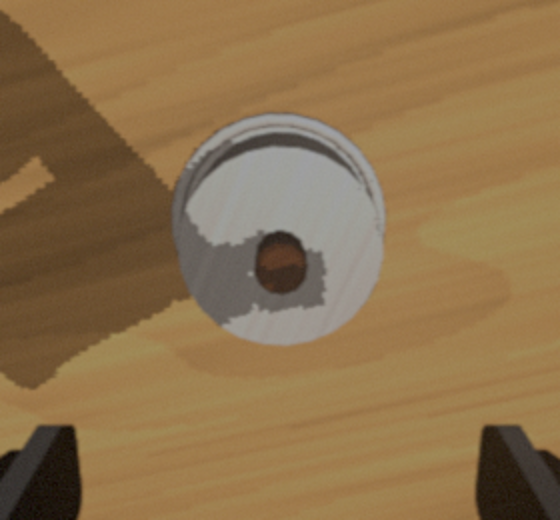

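The lid sits level inside the rim, with the knob at crop (280,262). Its top is about 63 mm high once the depth bias is taken off, as it should be.

```bash
python3 -c "
from station import ticket
print(ticket.close_job())"
```

```text
the job is handed in; nothing more can be done
None
```

The three round cutters stand nested in the base with the lid flat inside the rim, about 1 mm off centre by the last measurement; the square cutter, bowl and scraper were not touched, and the job was handed in at about 31 s.

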